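# Crank a sculpture lift up to its stop

## Robot

A 6-joint arm with a two-finger parallel gripper is mounted at the origin on the work surface. World frame = base frame: x ahead of the robot, y to its left, z up, the work surface at z = 0. Lengths are in m, angles in rad, forces in N, time in s.
With the tool pointing down it reaches from about 0.425 to 0.95 m from the base axis. Payload 3.5 kg.
Tool frame: the origin (TCP) lies at the centre of the arm's flange, where the gripper is bolted on; the fingertips stand 173 mm ahead of it and the grasp point (between the pads) lies 155 mm ahead of it; z points along the fingers, y is the direction in which the jaws open and shut (so a half turn about z gives the same grasp; the last joint's range is limited). The gripper opens to 85 mm and grips with 20 to 120 N. Pads are 22 mm wide; open, the fingers measure 114 mm over their backs; the gripper's body (76 mm by 85 mm) begins 54 mm behind the grasp point. The pads swing forward as they close: fully open they stand 13 mm farther back than shut.
Start: joints at [-1.465, 0.286, 1.577, -0, 1.279, -0.15], TCP at [0.171, -0.653, 0.405] pointing down, gripper open.
Joint ranges: [-2.77, 2.77], [-0.9, 2.22], [0.21, 2.48], [-1.53, 4.67], [0.24, 2.81], [-2.84, 2.84]. Speed limits (rad/s): [2.79, 2.79, 3.14, 3.14, 3.14, 3.14].

## Interface

Orientations are given as a rotation vector (axis times angle).
In Python, from station import * gives the robot as it stands. The module is installed in compiled form; this text tells all that it offers.
- The arm moves only by the tool send_rows, never from a script. Its argument "rows" is a list of rows, each a list of 5 numbers: the shift along the tool's x, y, z in mm, then the turn about the tool's z in degrees, then the closure, from 0 (fully open) to 1 (shut). In form: [[x, y, z, turn, jaw], ...]. A call has 1 to 20 rows; each row shifts and turns the commanded pose from where the row before left it, along the tool's axes as they then stand; what a row does not reach is not made up. A row lasts 1/12 s, in which the tool goes at most 41.7 mm and 7.16 degrees, less where a joint would pass 70% of its speed; a pose out of reach is approached as far as the arm can. A call with a gripper value outside its range is refused whole. The fingers move at their own pace and stop on an object; "squeeze" is the grip in N (left out, the last holds). Time passes only in rows, so rows that do not move let the fingers close. It gives the time, the measured TCP pose, the force and the opening at its end, in the units of the state.
- observe(): the state, without advancing time (a new reading comes with each control period).
- capture(name): name is "side" or "top"; returns a dict with "pixels" (480x640x3 uint8, blue, green, red), "mtx" (3x3 intrinsics, pixels), "dist_coeffs" ([k1, k2, p1, p2, k3] as OpenCV has them; the pictures are not rectified), "camera_from_world" (4x4, takes a point from world to camera coordinates). Camera axes: x right, y down, z forward; pixel columns grow to the right and rows downward; lengths in m; the calibration is good to about 2 mm. A picture is of the moment at which its call begins. There is no depth.
- sign_off(): hands the job in, once; it reports no verdict.
The state is a dict: "clock": time; "q": joint angles; "qd": joint speeds; "effort": joint torques, N m; "eef_pos": TCP position; "eef_rot": TCP orientation; "ft_force": force on the tool from outside, world axes, zero at the start; "moment": the same for the moment, N m; "width": finger opening in m.
Only numpy, scipy, OpenCV 4.12 (cv2) and the standard library are available. Lean on these libraries where they do the work, as an engineer would, in place of code of your own. Each camera call takes 0.05 s, during which the arm holds its last target.

## Task

Take the loose crank, fit it fully home on the square shaft of the green sculpture lift and wind it clockwise (seen from above) round full circles until the platform with the sculpture has come right up against its upper stop. Feel for the fit and for the stop: never ram the crank down on the shaft or force it against the stop. Leave the crank seated on the shaft, let go of it, and leave the mug, the jar and the tub alone.

Things in the scene. Friction and masses are not known exactly. Their poses are not given: they have to be found in the camera images.
- crank_grip (a point): Centre of the crank's blue grip block: 24 mm square and 46 mm tall (from 30 to 76 mm above the crank's underside; this point is 56 mm above it, on the socket's axis). x points along the arm to the handle, z up; the block's sides are parallel to them. The crank (0.3 kg, steel) stands upright on the bench, socket down. The arm, 16 mm wide, leaves the hub at 30 to 38 mm height.
- crank_socket (a point): Centre of the socket's mouth in the crank's underside: a square hole 17.6 mm wide and 26 mm deep in a dark steel block 38 mm square and 30 mm tall, sides parallel to the arm. Axes as crank_grip.
- crank_handle (a point): Middle of the crank's upright wooden handle, a round sleeve 22 mm in diameter and 52 mm tall that spins freely on its pin; 70 mm out along the arm from the socket's axis and 68 mm above the crank's underside (sleeve from 42 to 94 mm).
- crank: The crank; origin as crank_socket, x along the arm, z up.
- lift: The green lift, fixed on the bench. Origin under the shaft's axis at bench level. A gearbox 100 mm square, 56 mm tall, with a brass collar 42 mm wide on it (top at 62 mm); the steel square shaft stands up from the collar. The platform stands 250 mm to the lift's +y. Base plate, 150 mm wide, runs from 65 mm on the -y side to 335 mm on the +y side.
- shaft_top (a point): Centre of the upper end of the steel shaft, 88 mm up. Shaft: 16 mm square, 26 mm tall above the collar, top 4 mm bevelled to 10 mm. Axes here are the lift's: the ANGLE OF THE SQUARE IS NOT GIVEN, it is arbitrary: see it, or turn the lightly resting crank until it drops on; each quarter turn fits, play 6 degrees either way. Seated, the crank's underside is on the collar at 62 mm.
- platform (a joint): Height of the platform above its lowest place, m. It rises 12 mm per turn of the shaft. Starts at 6 to 14 mm; the hard upper stop of the drive is at 38 mm (2 to 2.7 turns away). The shaft turns clockwise from above to raise it; the gear is self-locking and needs 0.11 N m (2 N at the handle); at the stop, 5 N at the handle is plenty.
- platform_top (a point): A point on the platform's plywood top (170 mm square), 70 mm to the lift's -x from its middle. The sculpture (140 mm tall, with its red block) is fixed on the platform.
- brush_mug: Blue mug, 76 mm wide, 95 mm tall, origin under its centre. Bystander.
- paint_jar: Yellow jar with a white lid, 56 mm wide, 75 mm tall, origin under its centre. Bystander.
- plaster_tub: White round tub, 80 mm wide, 50 mm tall, origin under its centre. Bystander.

How it is judged:
By the outcome, as a careful person would: the job done as asked, in the order asked, and still so for the second after the job is handed in, with the robot touching nothing.
It also fails if it takes over 72 s, if anything falls off the work surface, if the arm or the gripper's body presses on something with over 40 N, if the wrist force passes 120 N, or if a joint passes its speed limit or range.

## Working session

There is one attempt and no reset: what is moved stays moved. The work goes in short steps, Python scripts to look and compute and a tool call to move; the robot and the scene stay as the last step left them, time stands still between calls to the robot, and variables do not carry over. Pictures are saved under pics/ and viewed, and the job is handed in when it is done.

Besides the shell and the picture viewer there is one more tool, called by a JSON object that holds its "api" and its "payload", one argument or row to a line. send_rows: Moves the arm, as the interface text tells. Its arguments: {"type":"object","properties":{"rows":{"type":"array","items":{"type":"array","items":{"type":"number"}}},"squeeze":{"type":"number"}},"required":["rows"]}

```bash
mkdir -p pics
python3 - <<'E'
from station import *
import cv2,numpy as np
s=observe();print({k:np.round(v,3) for k,v in s.items()})
for n in("top","side"):
    c=capture(n);cv2.imwrite(f"pics/{n}0.png",c["pixels"]);print(n,c["mtx"],c["dist_coeffs"],np.round(c["camera_from_world"],4))
E
```

```text
{'clock': np.float64(0.0), 'q': array([-1.465,  0.287,  1.578, -0.   ,  1.279, -0.15 ]), 'qd': array([ 0.001,  0.001, -0.001, -0.001, -0.001, -0.001]), 'effort': array([-0.0000e+00, -4.0598e+01, -2.9263e+01, -0.0000e+00,  6.0000e-03,
        0.0000e+00]), 'eef_pos': array([ 0.171, -0.653,  0.403]), 'eef_rot': array([-3.114, -0.4  , -0.   ]), 'ft_force': array([ 0.234, -0.312, -0.536]), 'moment': array([ 0.021,  0.01 , -0.03 ]), 'width': np.float64(0.085)}
top [[486.09700898   0.         321.9666804 ]
 [  0.         486.09700898 238.68560806]
 [  0.           0.           1.        ]] [-0.01328864  0.          0.          0.          0.        ] [[-0.0153 -0.9998  0.0126 -0.0533]
 [-0.9895  0.0134 -0.1436  0.5469]
 [ 0.1434 -0.0147 -0.9895  1.1548]
 [ 0.      0.      0.      1.    ]]
side [[462.34635711   0.         322.87320254]
 [  0.         462.34635711 236.32096281]
 [  0.           0.           1.        ]] [-0.05982893  0.          0.          0.          0.        ] [[-0.8794 -0.4754 -0.0233  0.4705]
 [-0.2292  0.4658 -0.8547  0.2122]
 [ 0.4172 -0.7463 -0.5186  0.9912]
 [ 0.      0.      0.      1.    ]]
```

View pics/top0.png

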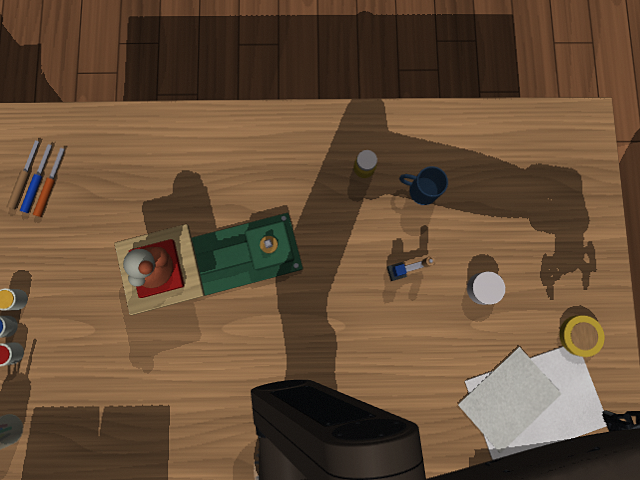

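View pics/side0.png

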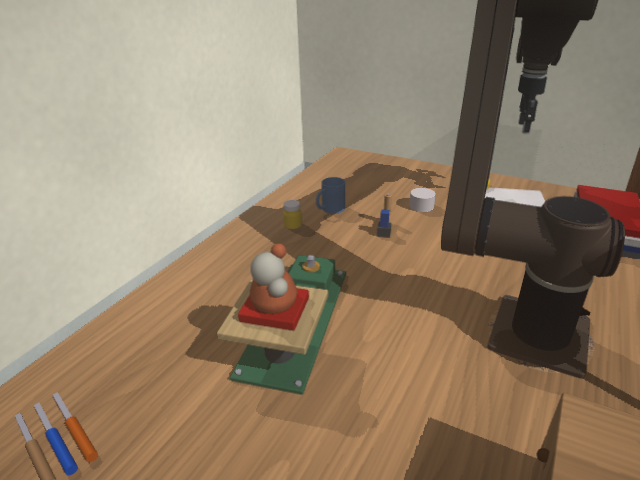

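The top view shows the crank's hub near (399,270) with its handle at (430,261). The shaft is near (268,243), the mug at (430,185), the jar at (367,160) and the tub at (488,288). I'll zoom in on the crank and the shaft.

```bash
cat > h.py <<'E'
from station import *
import cv2,numpy as np
def ray(c,uv):
    p=cv2.undistortPoints(np.array([[uv]],float),c["mtx"],c["dist_coeffs"])[0,0]
    T=c["camera_from_world"];R=T[:3,:3];o=-R.T@T[:3,3];return o,R.T@np.array([p[0],p[1],1])
def onz(c,uv,z):
    o,d=ray(c,uv);return o+d*(z-o[2])/d[2]
def proj(c,X):
    T=c["camera_from_world"];p,_=cv2.projectPoints(np.array(X,float).reshape(-1,1,3),cv2.Rodrigues(T[:3,:3])[0],T[:3,3],c["mtx"],c["dist_coeffs"]);return p[:,0]
def tri(c1,u1,c2,u2):
    o,d=ray(c1,u1);p,e=ray(c2,u2);A=np.stack([d,-e],1);t=np.linalg.lstsq(A,p-o,rcond=None)[0]
    a=o+d*t[0];b=p+e*t[1];return (a+b)/2,np.linalg.norm(a-b)
def crop(c,x,y,w,h,k,f):
    cv2.imwrite(f,cv2.resize(c["pixels"][y:y+h,x:x+w],None,fx=k,fy=k,interpolation=cv2.INTER_CUBIC))
E
python3 - <<'E'
from h import *
t=capture("top");s=capture("side")
a=[(t,380,245,64,48),(t,240,215,64,48),(s,360,190,64,48),(s,290,245,64,48)]
out=[cv2.resize(c["pixels"][y:y+h,x:x+w],(400,300),interpolation=cv2.INTER_CUBIC) for c,x,y,w,h in a]
cv2.imwrite("pics/z0.png",np.vstack([np.hstack(out[:2]),np.hstack(out[2:])]))
E
```

```text
(no output)
```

View pics/z0.png

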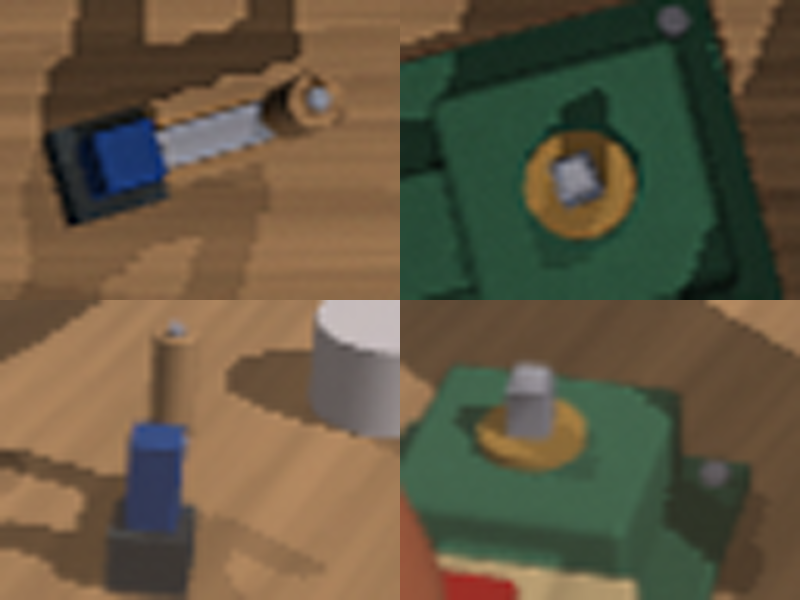

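Run:
```python
from h import *
t=capture("top");s=capture("side")
for c in (t,s):
    T=c["camera_from_world"];print("cam",np.round(-T[:3,:3].T@T[:3,3],3))
def mask(c,box,f,k=6):
    x,y,w,h=box
    im=cv2.resize(c["pixels"][y:y+h,x:x+w],None,fx=k,fy=k,interpolation=cv2.INTER_CUBIC)
    hsv=cv2.cvtColor(im,cv2.COLOR_BGR2HSV).astype(int);m=f(hsv[...,0],hsv[...,1],hsv[...,2]).astype(np.uint8)*255
    cs,_=cv2.findContours(m,cv2.RETR_EXTERNAL,cv2.CHAIN_APPROX_NONE);b=max(cs,key=cv2.contourArea)
    q=lambda p:(np.array(p)+.5)/k-.5+[x,y]
    return q(b[:,0]),cv2.contourArea(b)/k/k,q(cv2.boxPoints(cv2.minAreaRect(b)))
top_blue=lambda h,S,v:(h>100)&(h<125)&(S>150)&(v>115)
for nm,c,box,f,z in [("bluetop",t,(380,245,64,48),top_blue,.076),("blueside-view",s,(360,190,64,48),top_blue,.076),
  ("shaft top",t,(255,230,28,28),lambda h,S,v:(S<60)&(v>120),.087),("hub",t,(380,245,64,48),lambda h,S,v:(v<62),.03),("arm",t,(404,258,20,16),lambda h,S,v:(S<60)&(v>110),.038),
  ("pin",t,(425,255,12,10),lambda h,S,v:(S<70)&(v>110),.096)]:
    try:
        p,a,r=mask(c,box,f);M=p.mean(0);W=np.array([onz(c,u,z) for u in r])
        e=np.diff(np.vstack([W,W[:1]]),axis=0)[:,:2]
        print(nm,"area",round(a,1),"px",np.round(r.mean(0),1),"W",np.round(W.mean(0),4),"sides",np.round(np.linalg.norm(e,axis=1)[:2],4),"ang",np.round(np.degrees(np.arctan2(e[:2,1],e[:2,0])),1))
    except Exception as ex: print(nm,ex)
# collar and shaft/green
p,a,r=mask(t,(240,215,64,48),lambda h,S,v:(h>8)&(h<26)&(S>120)&(v>110)); print("collar",a,r.mean(0),onz(t,r.mean(0),.062))
```

```text
cam [ 0.375 -0.044  1.222]
cam [0.049 0.865 0.706]
bluetop area 9.3 px [400.5 272.7] W [ 0.4571 -0.2452  0.076 ] sides [0.0109 0.0203] ang [ -17.2 -106.1]
blueside-view area 1.5 px [384.2 210.5] W [ 0.4656 -0.2467  0.076 ] sides [0.0129 0.0051] ang [-154.   111.7]
shaft top area 21.6 px [267.3 243.1] W [0.5304 0.0683 0.087 ] sides [0.0122 0.0131] ang [ -72.1 -161.8]
hub area 163.9 px [396.6 270.9] W [ 0.4651 -0.2438  0.03  ] sides [0.0451 0.0387] ang [ -74.1 -165.3]
arm area 97.0 px [414.  266.1] W [ 0.4756 -0.2855  0.038 ] sides [0.0446 0.0161] ang [ -75.  -166.5]
pin area 8.1 px [430.8 260.3] W [ 0.4835 -0.3137  0.096 ] sides [0.0073 0.0082] ang [ -46.7 -136.8]
collar 120.70833333333333 [268.21239758 244.75508213] [0.52988346 0.06857562 0.062     ]
```

Run:
```python
from h import *
t=capture("top");s=capture("side")
print("pin",tri(t,(430.8,260.3),s,(388.0,194.0)))
print("blue",tri(t,(400.8,269.8),s,(384.7,210.8)), onz(t,(400.8,269.8),.076),onz(s,(384.7,210.8),.076))
print("shaft",tri(t,(267.5,243.3),s,(343.2,256.8)),onz(t,(267.5,243.3),.088),onz(s,(343.2,256.8),.088))
a=[(t,392,260,20,20),(t,258,233,20,20),(s,375,200,20,20),(s,333,248,20,20)]
out=[cv2.resize(c["pixels"][y:y+h,x:x+w],(300,300),interpolation=cv2.INTER_NEAREST) for c,x,y,w,h in a]
cv2.imwrite("pics/z1.png",np.vstack([np.hstack(out[:2]),np.hstack(out[2:])]))
```

```text
pin (array([ 0.48254052, -0.31409236,  0.095536  ]), np.float64(0.0022388301239522623))
blue (array([ 0.46384239, -0.24616173,  0.07569755]), np.float64(0.0002677997691474684)) [ 0.46394471 -0.24606259  0.076     ] [ 0.4635166  -0.24567212  0.076     ]
shaft (array([0.4917778 , 0.05311714, 0.09682588]), np.float64(0.07772936523726343)) [0.52987978 0.06773469 0.088     ] [0.45745527 0.03649094 0.088     ]
```

View pics/z1.png

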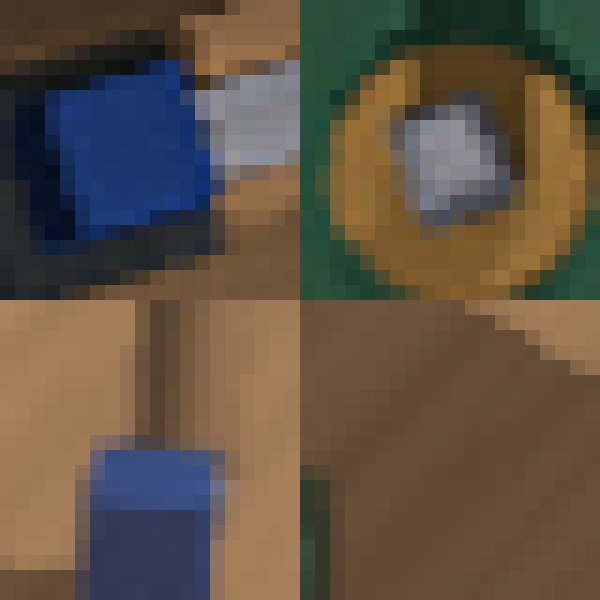

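Run:
```python
from h import *
t=capture("top");s=capture("side")
print(tri(t,(267.8,242.7),s,(310.6,256.1)),onz(t,(267.8,242.7),.088),onz(s,(310.6,256.1),.088))
# side: upright shaft edges give the angle; zoom
crops=[(s,298,246,24,24),(t,240,215,64,64)]
cv2.imwrite("pics/z2.png",np.hstack([cv2.resize(c["pixels"][y:y+h,x:x+w],(400,400),interpolation=cv2.INTER_NEAREST) for c,x,y,w,h in crops]))
# move to above crank, in tool axes
o=observe();R=cv2.Rodrigues(np.array(o["eef_rot"]))[0]
print("to crank (tool mm)",R.T@(np.array([.4648,-.2457,.403])-o["eef_pos"])*1000,"heading",np.degrees(np.arctan2(R[1,0],R[0,0])))
```

```text
(array([0.53094068, 0.06691481, 0.08651972]), np.float64(0.001214778053322178)) [0.53129413 0.06703099 0.088     ] [0.52916935 0.06869733 0.088     ]
to crank (tool mm) [ 387.46519115 -319.67417293    1.72714096] heading 14.655653552564832
```

View pics/z2.png

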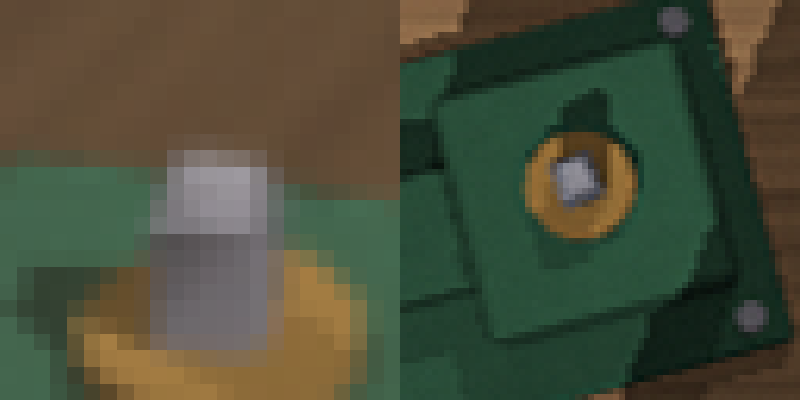

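{"api": "send_rows", "payload": {
  "rows": [
    [27.7,-22.8,0,0,0],
    [27.7,-22.8,0,0,0],
    [27.7,-22.8,0,0,0],
    [27.7,-22.8,0,0,0],
    [27.7,-22.8,0,0,0],
    [27.7,-22.8,0,0,0],
    [27.7,-22.8,0,0,0],
    [27.7,-22.8,0,0,0],
    [27.7,-22.8,0,0,0],
    [27.7,-22.8,0,0,0],
    [27.7,-22.8,0,0,0],
    [27.7,-22.8,0,0,0],
    [27.7,-22.8,0,0,0],
    [27.7,-22.8,0,0,0]
  ],
  "squeeze": 40
}}

```text
clock: 1.67
eef_pos: [0.4659, -0.2444, 0.4052]
eef_rot: [3.115, 0.4, 0.001]
ft_force: [0.2, -0.7, 0.1]
width: 0.0853
```

{"api": "send_rows", "payload": {
  "rows": [
    [0,0,0,-7,0],
    [0,0,0,-7,0],
    [0,0,0,-7,0],
    [0,0,0,-7,0],
    [0,0,0,-7,0],
    [0,0,0,-7,0],
    [0,0,0,-7,0],
    [0,0,0,-7,0],
    [0,0,0,-7,0],
    [0,0,0,-7,0],
    [0,0,0,-7,0],
    [0,0,0,-7,0],
    [0,0,0,-6,0],
    [0,0,0,0,0],
    [0,0,0,0,0]
  ]
}}

```text
clock: 2.92
eef_pos: [0.4652, -0.2461, 0.4049]
eef_rot: [1.923, 2.484, 0.0]
ft_force: [0.2, 0.6, 0.6]
width: 0.0858
```

```bash
cat >> h.py <<'E'
def st(tgt=None):
    o=observe();R=cv2.Rodrigues(np.array(o["eef_rot"]))[0]
    print("t",round(float(o["clock"]),2),"pos",np.round(o["eef_pos"],4),"head",round(float(np.degrees(np.arctan2(R[1,0],R[0,0]))),2),"tilt",np.round(R[:2,2],4),"F",np.round(o["ft_force"],1),"M",np.round(o["moment"],2),"w",round(float(o["width"]),4),"q6",round(float(np.degrees(o["q"][5])),1))
    if tgt is not None: print("to go, tool mm",np.round(R.T@(np.array(tgt)-o["eef_pos"])*1000,1))
E
python3 -c "
from h import *
st((.4648,-.2457,.155+.058))"
```

```text
t 2.92 pos [ 0.4652 -0.2461  0.4049] head 104.5 tilt [ 0.0002 -0.0001] F [0.2 0.6 0.6] M [-0.05  0.01  0.01] w 0.0858 q6 -53.4
to go, tool mm [  0.5  -0.3 191.9]
```

{"api": "send_rows", "payload": {
  "rows": [
    [0,0,30,0,0],
    [0,0,30,0,0],
    [0,0,30,0,0],
    [0,0,30,0,0],
    [0,0,30,0,0],
    [0,0,25,0,0],
    [0,0,15,0,0],
    [0,0,0,0,0],
    [0,0,0,0,0.5],
    [0,0,0,0,1],
    [0,0,0,0,1],
    [0,0,0,0,1],
    [0,0,0,0,1],
    [0,0,0,0,1],
    [0,0,0,0,1],
    [0,0,0,0,1]
  ],
  "squeeze": 50
}}

```text
clock: 4.25
eef_pos: [0.4657, -0.2465, 0.2161]
eef_rot: [1.919, 2.485, -0.0]
ft_force: [-1.3, -0.4, 6.4]
width: 0.0236
```

```bash
python3 -c "
from h import *
st()
c=capture('top');crop(c,370,220,80,60,10,'pics/g1.png')"
```

```text
t 4.25 pos [ 0.4657 -0.2465  0.2161] head 104.66 tilt [ 0.0014 -0.0013] F [-1.3 -0.4  6.4] M [0.12 0.24 0.04] w 0.0236 q6 -53.6
```

View pics/g1.png

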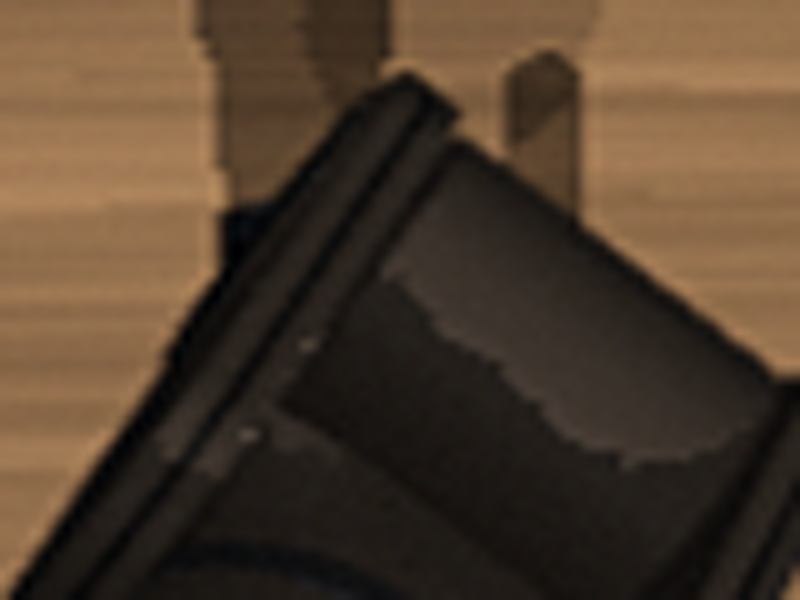

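{"api": "send_rows", "payload": {
  "rows": [
    [0,0,-10,0,1],
    [0,0,-30,0,1],
    [0,0,-30,0,1],
    [0,0,-30,0,1],
    [0,0,-30,0,1],
    [20,10,0,0,1],
    [31,15,0,0,1],
    [31,15,0,0,1],
    [31,15,0,0,1],
    [31,15,0,0,1],
    [31,15,0,0,1],
    [31,15,0,0,1],
    [31,15,0,0,1],
    [31,15,0,0,1],
    [20,12,0,0,1],
    [0,0,0,0,1],
    [0,0,0,0,1]
  ]
}}

```text
clock: 5.72
eef_pos: [0.5293, 0.0696, 0.344]
eef_rot: [-1.916, -2.488, 0.002]
ft_force: [-0.2, -0.9, -3.6]
width: 0.0231
```

{"api": "send_rows", "payload": {
  "rows": [
    [0,0,0,-7,1],
    [0,0,0,-7,1],
    [0,0,0,-7,1],
    [0,0,0,-7,1],
    [0,0,0,-7,1],
    [0,0,0,-7,1],
    [0,0,0,-7,1],
    [0,0,0,-7,1],
    [0,0,0,-7,1],
    [0,0,0,-7,1],
    [0,0,0,-7,1],
    [0,0,0,-7,1],
    [0,0,0,-7,1],
    [0,0,0,0,1],
    [0,0,0,0,1]
  ]
}}

```text
clock: 6.97
eef_pos: [0.5294, 0.0675, 0.3443]
eef_rot: [0.421, -3.112, 0.0]
ft_force: [0.8, 0.8, -3.0]
width: 0.0234
```

```bash
python3 -c "
from h import *
st((.5303,.0678,.345))
c=capture('side');cv2.imwrite('pics/s2.png',c['pixels']);crop(c,270,190,80,60,10,'pics/g2.png')
c=capture('top');crop(c,230,210,80,60,10,'pics/g2t.png')"
```

```text
t 6.97 pos [0.5294 0.0675 0.3443] head -164.61 tilt [-0.0011 -0.0002] F [ 0.8  0.8 -3. ] M [-0.02 -0.01 -0.04] w 0.0234 q6 -109.0
to go, tool mm [-0.9  0.1 -0.7]
```

View pics/g2.png

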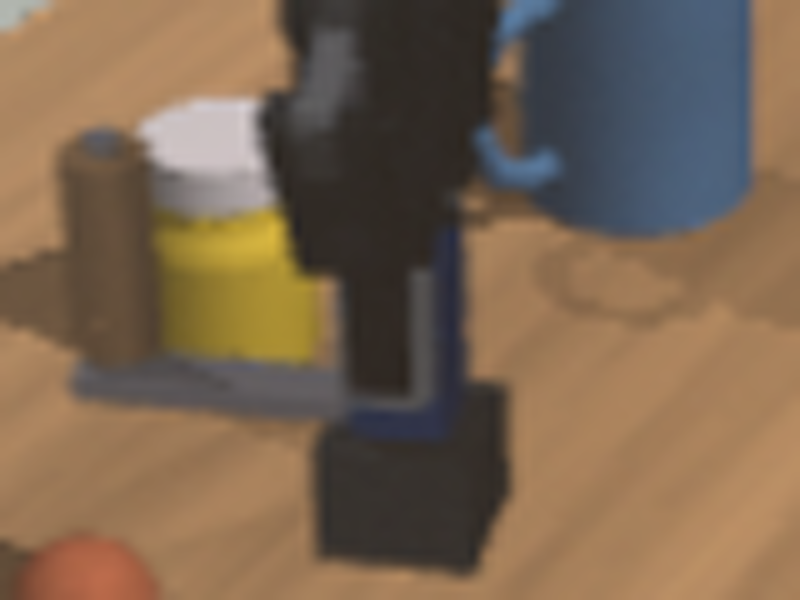

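View pics/g2t.png

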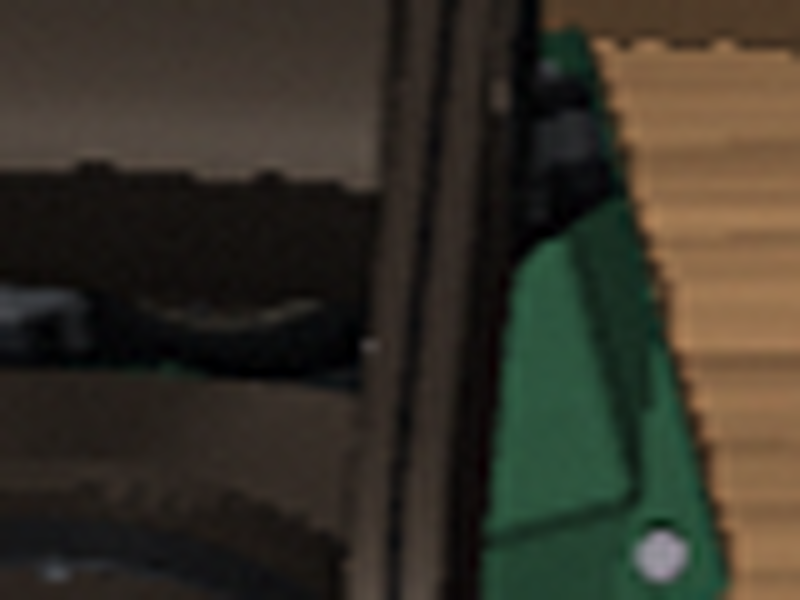

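Run:
```python
from h import *
st()
s=capture("side");P=[st() or np.array(observe()["eef_pos"])]
a=np.radians(15.4)
px=[(np.array(p)/10-.5+[270,190]) for p in [(318,555),(475,572),(508,492)]]
W=[onz(s,u,.128) for u in px];print(np.round(W,4))
R=np.array([[np.cos(a),-np.sin(a)],[np.sin(a),np.cos(a)]])
print("diag centre",(W[0]+W[2])/2, "crank frame corners rel centre",[np.round(R.T@(w[:2]-[.5295,.0680])*1000,1) for w in W])
```

```text
t 7.07 pos [0.5296 0.0678 0.3445] head -164.54 tilt [-0.0006 -0.0002] F [-0.   0.6 -2.6] M [0.   0.07 0.04] w 0.0233 q6 -109.0
t 7.12 pos [0.5296 0.068  0.3446] head -164.49 tilt [-0.0004 -0.0001] F [-0.1 -0.6 -1.8] M [-0.03  0.    0.02] w 0.0231 q6 -109.1
[[0.5409 0.0891 0.128 ]
 [0.5043 0.0793 0.128 ]
 [0.5144 0.0446 0.128 ]]
diag centre [0.52768194 0.06689207 0.128     ] crank frame corners rel centre [array([16.6, 17.3]), array([-21.3,  17.6]), array([-20.7, -18.5])]
```

{"api": "send_rows", "payload": {
  "rows": [
    [-2,0.5,0,0,1],
    [0,0,15,0,1],
    [0,0,15,0,1],
    [0,0,6,0,1],
    [0,0,0,0,1],
    [0,0,0,0,1]
  ]
}}

```text
clock: 7.62
eef_pos: [0.5316, 0.0695, 0.3086]
eef_rot: [0.427, -3.112, -0.0]
ft_force: [0.0, 0.0, -2.2]
width: 0.0235
```

```bash
python3 -c "
from h import *
st()
c=capture('side');crop(c,270,215,80,60,10,'pics/g3.png')"
```

```text
t 7.62 pos [0.5316 0.0695 0.3086] head -164.36 tilt [-0.0007  0.0001] F [ 0.   0.  -2.2] M [-0.03 -0.04  0.01] w 0.0235 q6 -109.0
```

View pics/g3.png

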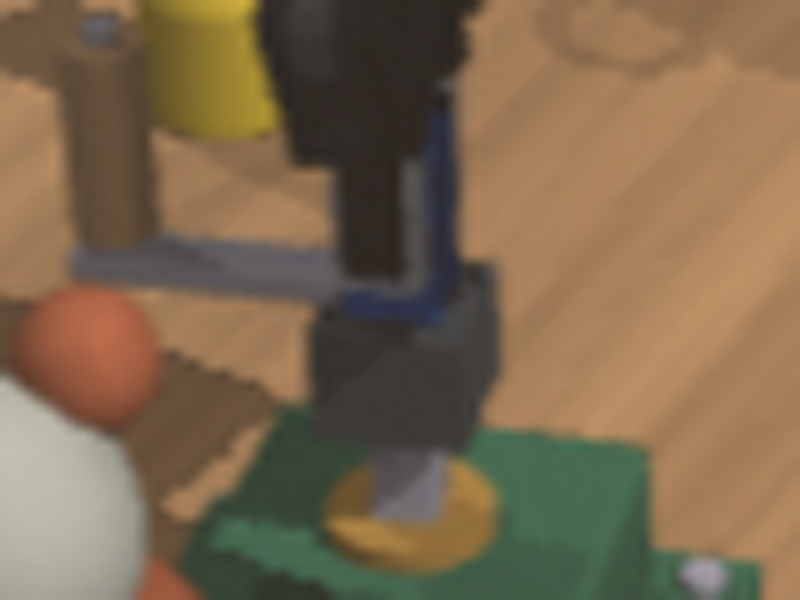

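The side view shows the hub's bottom corners at about x 312 and 498, centred on the shaft (370–447). I'll lower it slowly and watch the force.

{"api": "send_rows", "payload": {
  "rows": [
    [0,0,2,0,1],
    [0,0,1.5,0,1],
    [0,0,1.5,0,1],
    [0,0,1,0,1],
    [0,0,1,0,1],
    [0,0,0,0,1]
  ]
}}

```text
clock: 8.17
eef_pos: [0.5314, 0.0695, 0.3015]
eef_rot: [0.428, -3.112, -0.0]
ft_force: [-0.8, -0.3, -3.2]
width: 0.0236
```

{"api": "send_rows", "payload": {
  "rows": [
    [0,0,1,0,1],
    [0,0,1,0,1],
    [0,0,0,0,1]
  ]
}}

```text
clock: 8.42
eef_pos: [0.5318, 0.0693, 0.3]
eef_rot: [-0.428, 3.111, -0.001]
ft_force: [1.4, -1.2, -1.5]
width: 0.0235
```

{"api": "send_rows", "payload": {
  "rows": [
    [0,0,1,0,1],
    [0,0,1,0,1],
    [0,0,1,0,1],
    [0,0,0,0,1]
  ]
}}

```text
clock: 8.75
eef_pos: [0.5318, 0.0692, 0.2968]
eef_rot: [-0.428, 3.111, -0.002]
ft_force: [1.5, -2.8, -1.4]
width: 0.0237
```

{"api": "send_rows", "payload": {
  "rows": [
    [0,0,1,0,1],
    [0,0,1,0,1],
    [0,0,1,0,1],
    [0,0,0,0,1]
  ]
}}

```text
clock: 9.08
eef_pos: [0.5318, 0.0692, 0.2939]
eef_rot: [-0.428, 3.111, -0.002]
ft_force: [1.0, -5.0, -1.7]
width: 0.0233
```

{"api": "send_rows", "payload": {
  "rows": [
    [0,-0.5,2,0,1],
    [0,0,2,0,1],
    [0,0,2,0,1],
    [0,0,2,0,1],
    [0,0,0,0,1]
  ]
}}

```text
clock: 9.5
eef_pos: [0.5317, 0.0689, 0.2853]
eef_rot: [-0.428, 3.112, -0.001]
ft_force: [1.8, -4.2, -2.1]
width: 0.0231
```

```bash
python3 -c "
from h import *
st()"
```

```text
t 9.5 pos [0.5317 0.0689 0.2853] head -164.33 tilt [ 0.0003 -0.0005] F [ 1.8 -4.2 -2.1] M [-1.03 -0.39  0.04] w 0.0231 q6 -109.1
```

Expected seating is at z≈0.278, about 7 mm further.

{"api": "send_rows", "payload": {
  "rows": [
    [0,-0.5,2,0,1],
    [0,0,2,0,1],
    [0,0,1,0,1],
    [0,0,0.5,0,1],
    [0,0,0,0,1]
  ]
}}

```text
clock: 9.92
eef_pos: [0.5318, 0.0686, 0.28]
eef_rot: [-0.428, 3.112, 0.0]
ft_force: [1.4, -3.7, -1.6]
width: 0.0231
```

{"api": "send_rows", "payload": {
  "rows": [
    [0,0,0.5,0,1],
    [0,0,0.5,0,1],
    [0,0,0.5,0,1],
    [0,0,0,0,1]
  ]
}}

```text
clock: 10.25
eef_pos: [0.5318, 0.0686, 0.2787]
eef_rot: [-0.428, 3.112, 0.0]
ft_force: [1.3, -2.6, -0.2]
width: 0.0232
```

```bash
python3 -c "
from h import *
st()"
```

```text
t 10.25 pos [0.5318 0.0686 0.2787] head -164.35 tilt [0.0001 0.0003] F [ 1.3 -2.6 -0.2] M [-0.61 -0.38 -0.01] w 0.0232 q6 -109.2
```

{"api": "send_rows", "payload": {
  "rows": [
    [0,0,0.5,0,1],
    [0,0,0.5,0,1],
    [0,0,0,0,1]
  ]
}}

```text
clock: 10.5
eef_pos: [0.5319, 0.0686, 0.2782]
eef_rot: [0.428, -3.112, -0.0]
ft_force: [0.1, -3.8, 2.3]
width: 0.0235
```

```bash
python3 -c "
from h import *
st()"
```

```text
t 10.5 pos [0.5319 0.0686 0.2782] head -164.35 tilt [-0.0001  0.0002] F [ 0.1 -3.8  2.3] M [-0.51 -0.1   0.05] w 0.0235 q6 -109.2
```

{"api": "send_rows", "payload": {
  "rows": [
    [0,0,0,0,0.5],
    [0,0,0,0,0.5],
    [0,0,0,0,0.5],
    [1.6,-0.3,0,0,0.5],
    [0,0,0,0,0.5]
  ]
}}

```text
clock: 10.92
eef_pos: [0.5299, 0.068, 0.2774]
eef_rot: [0.428, -3.111, -0.001]
ft_force: [-0.1, 1.1, 0.5]
width: 0.0426
```

```bash
python3 -c "
from h import *
st()
c=capture('side');crop(c,270,215,80,60,10,'pics/g4.png')"
```

```text
t 10.92 pos [0.5299 0.068  0.2774] head -164.35 tilt [-0.0012  0.0005] F [-0.1  1.1  0.5] M [ 0.03 -0.03  0.03] w 0.0426 q6 -109.3
```

View pics/g4.png

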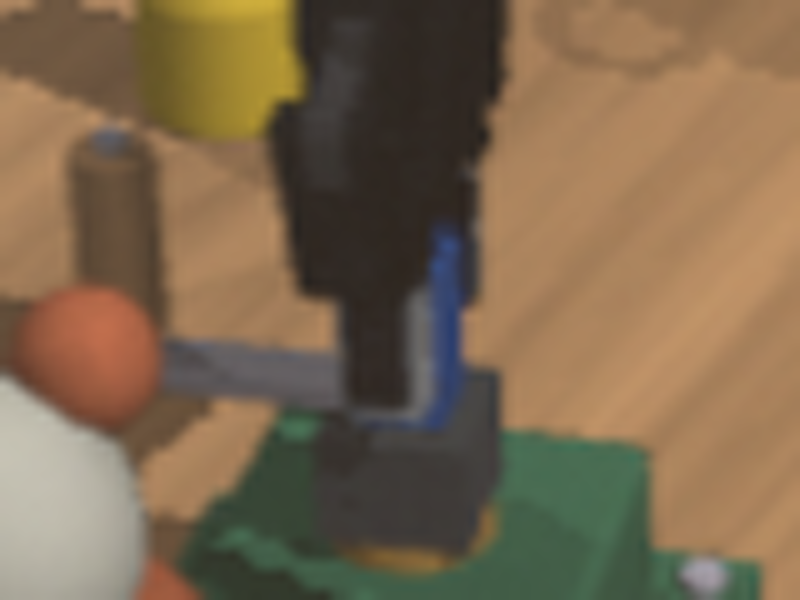

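The crank sits on the collar: the hub's bottom edge is level with the brass at about (400,555). I'll re-grip and wind a little first to see the forces.

{"api": "send_rows", "payload": {
  "rows": [
    [0,0,0,0,1],
    [0,0,0,0,1],
    [0,0,0,0,1],
    [0,0,0,0,1],
    [0,0,0,5,1],
    [0,0,0,5,1],
    [0,0,0,5,1],
    [0,0,0,5,1],
    [0,0,0,5,1],
    [0,0,0,5,1]
  ]
}}

```text
clock: 11.8
eef_pos: [0.5305, 0.0681, 0.2778]
eef_rot: [0.398, 3.115, 0.002]
ft_force: [1.0, 1.6, -0.4]
width: 0.0235
```

```bash
python3 -c "
from h import *
st()"
```

```text
t 11.8 pos [0.5305 0.0681 0.2778] head 165.43 tilt [0.0012 0.0009] F [ 1.   1.6 -0.4] M [ 0.31 -0.2   0.19] w 0.0235 q6 -79.0
```

{"api": "send_rows", "payload": {
  "rows": [
    [0,0,0,7,1],
    [0,0,0,7,1],
    [0,0,0,7,1],
    [0,0,0,7,1],
    [0,0,0,7,1],
    [0,0,0,7,1],
    [0,0,0,7,1],
    [0,0,0,7,1],
    [0,0,0,7,1],
    [0,0,0,7,1]
  ]
}}

```text
clock: 12.63
eef_pos: [0.531, 0.0686, 0.2779]
eef_rot: [2.115, 2.321, 0.008]
ft_force: [5.1, 3.2, -3.2]
width: 0.0231
```

```bash
python3 -c "
from h import *
st()"
```

```text
t 12.63 pos [0.531  0.0686 0.2779] head 95.31 tilt [0.0048 0.0027] F [ 5.1  3.2 -3.2] M [ 0.74 -0.83  0.24] w 0.0231 q6 -8.9
```

{"api": "send_rows", "payload": {
  "rows": [
    [0,0,0,7,1],
    [0,0,0,7,1],
    [0,0,0,7,1],
    [0,0,0,7,1],
    [0,0,0,7,1],
    [0,0,0,7,1],
    [0,0,0,7,1],
    [0,0,0,7,1],
    [0,0,0,7,1],
    [0,0,0,7,1]
  ]
}}

```text
clock: 13.47
eef_pos: [0.5316, 0.0681, 0.278]
eef_rot: [3.064, 0.689, 0.013]
ft_force: [7.1, 2.6, -6.0]
width: 0.0237
```

```bash
python3 -c "
from h import *
st()"
```

```text
t 13.47 pos [0.5316 0.0681 0.278 ] head 25.33 tilt [0.0083 0.0011] F [ 7.1  2.6 -6. ] M [ 0.32 -1.3   0.26] w 0.0237 q6 61.0
```

{"api": "send_rows", "payload": {
  "rows": [
    [0.3,0,0,7,1],
    [0.3,0,0,7,1],
    [0,0,0,7,1],
    [0,0,0,7,1],
    [0,0,0,7,1],
    [0,0,0,7,1],
    [0,0,0,7,1]
  ]
}}

```text
clock: 14.05
eef_pos: [0.532, 0.0677, 0.278]
eef_rot: [3.075, -0.643, 0.011]
ft_force: [5.6, -2.5, -4.1]
width: 0.0235
```

```bash
python3 -c "
from h import *
st()"
```

```text
t 14.05 pos [0.532  0.0677 0.278 ] head -23.63 tilt [ 0.0065 -0.0016] F [ 5.6 -2.5 -4.1] M [-0.34 -1.03  0.2 ] w 0.0235 q6 110.1
```

{"api": "send_rows", "payload": {
  "rows": [
    [0,0,0,7,1],
    [0,0,0,7,1],
    [0,0,0,7,1],
    [0,0,0,7,1],
    [0,0,0,7,1],
    [0,0,0,7,1],
    [0,0,0,7,1],
    [0,0,0,0,1]
  ]
}}

```text
clock: 14.72
eef_pos: [0.5316, 0.0673, 0.278]
eef_rot: [-2.534, 1.857, -0.008]
ft_force: [3.4, -3.8, -2.7]
width: 0.0233
```

```bash
python3 -c "
from h import *
st()"
```

```text
t 14.72 pos [0.5316 0.0673 0.278 ] head -72.48 tilt [ 0.004  -0.0028] F [ 3.4 -3.8 -2.7] M [-0.81 -0.65  0.02] w 0.0233 q6 159.0
```

{"api": "send_rows", "payload": {
  "rows": [
    [0,0,0,0,0.5],
    [0,0,0,0,0.5],
    [0,0,0,0,0.5],
    [0,0,-3,0,0.5],
    [0,0,-3,-4,0.5],
    [0,0,0,-7,0.5],
    [0,0,0,-7,0.5],
    [0,0,0,-7,0.5],
    [0,0,0,-7,0.5],
    [0,0,0,-7,0.5],
    [0,0,0,-7,0.5],
    [0,0,0,-7,0.5],
    [0,0,0,-7,0.5],
    [0,0,0,-7,0.5],
    [0,0,0,-7,0.5],
    [0,0,0,-7,0.5],
    [0,0,0,-7,0.5],
    [0,0,0,-7,0.5],
    [0,0,0,-7,0.5],
    [0,0,0,-7,0.5]
  ]
}}

```text
clock: 16.38
eef_pos: [0.5308, 0.0682, 0.284]
eef_rot: [-2.979, -0.998, 0.0]
ft_force: [-0.1, 0.8, -0.4]
width: 0.0429
```

```bash
python3 -c "
from h import *
st()
c=capture('side');cv2.imwrite('pics/s5.png',c['pixels'])"
```

```text
t 16.38 pos [0.5308 0.0682 0.284 ] head 37.03 tilt [-0.0001  0.0003] F [-0.1  0.8 -0.4] M [ 0.01  0.   -0.03] w 0.0429 q6 49.4
```

View pics/s5.png

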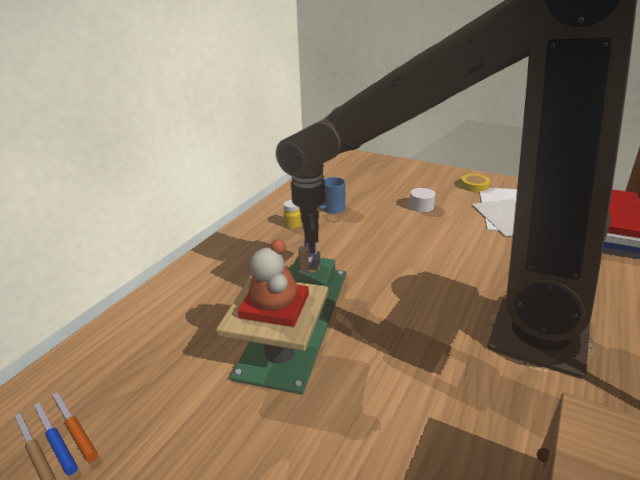

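{"api": "send_rows", "payload": {
  "rows": [
    [0,0,0,-7,0.5],
    [0,0,0,-7,0.5],
    [0,0,0,-7,0.5],
    [0,0,0,-7,0.5],
    [0,0,0,-7,0.5],
    [0,0,0,-7,0.5],
    [0,0,0,-7,0.5],
    [0,0,0,-7,0.5],
    [0,0,0,-7,0.5],
    [0,0,0,-7,0.5],
    [0,0,0,-7,0.5],
    [0,0,0,-7,0.5],
    [0,0,0,-7,0.5],
    [0,0,0,-7,0.5],
    [0,0,0,-7,0.5],
    [0,0,0,-7,0.5],
    [0,0,0,-7,0.5],
    [0,0,0,-7,0.5],
    [0,0,0,-7,0.5],
    [0,0,0,-7,0.5]
  ]
}}

```text
clock: 18.1
eef_pos: [0.5308, 0.0682, 0.2839]
eef_rot: [-0.086, -3.14, -0.0]
ft_force: [0.1, -1.0, 0.9]
width: 0.0427
```

{"api": "send_rows", "payload": {
  "rows": [
    [0,0,0,-7,0.5],
    [0,0,0,-7,0.5],
    [0,0,3,-6.5,0.5],
    [0,0,3,0,0.5],
    [0,0,0,0,0.5]
  ]
}}

```text
clock: 18.52
eef_pos: [0.5306, 0.0681, 0.2771]
eef_rot: [0.462, -3.106, -0.001]
ft_force: [-0.7, 0.0, 0.3]
width: 0.0427
```

```bash
python3 -c "
from h import *
st((.531,.068,.278))"
```

```text
t 18.52 pos [0.5306 0.0681 0.2771] head -163.09 tilt [-0.0013  0.0002] F [-0.7  0.   0.3] M [-0.02  0.04 -0.  ] w 0.0427 q6 -110.5
to go, tool mm [-0.4 -0.3 -0.9]
```

{"api": "send_rows", "payload": {
  "rows": [
    [-0.4,0,0,0,1],
    [0,0,0,0,1],
    [0,0,0,0,1],
    [0,0,0,0,1],
    [0,0,0,7,1],
    [0,0,0,7,1],
    [0,0,0,7,1],
    [0,0,0,7,1],
    [0,0,0,7,1],
    [0,0,0,7,1],
    [0,0,0,7,1],
    [0,0,0,7,1],
    [0,0,0,7,1],
    [0,0,0,7,1],
    [0,0,0,7,1]
  ]
}}

```text
clock: 19.77
eef_pos: [0.5316, 0.0684, 0.2779]
eef_rot: [1.575, 2.717, 0.003]
ft_force: [1.5, 1.3, -1.9]
width: 0.0237
```

```bash
python3 -c "
from h import *
st()"
```

```text
t 19.77 pos [0.5316 0.0684 0.2779] head 119.78 tilt [0.0021 0.0009] F [ 1.5  1.3 -1.9] M [ 0.18 -0.32  0.17] w 0.0237 q6 -33.3
```

{"api": "send_rows", "payload": {
  "rows": [
    [0,0,0,7,1],
    [0,0,0,7,1],
    [0,0,0,7,1],
    [0,0,0,7,1],
    [0,0,0,7,1],
    [0,0,0,7,1],
    [0,0,0,7,1],
    [0,0,0,7,1],
    [0,0,0,7,1],
    [0,0,0,7,1]
  ]
}}

```text
clock: 20.6
eef_pos: [0.5319, 0.0682, 0.2779]
eef_rot: [2.848, 1.322, 0.006]
ft_force: [3.1, 0.1, -2.6]
width: 0.0235
```

```bash
python3 -c "
from h import *
st()"
```

```text
t 20.6 pos [0.5319 0.0682 0.2779] head 49.79 tilt [0.0041 0.0003] F [ 3.1  0.1 -2.6] M [ 0.02 -0.63  0.19] w 0.0235 q6 36.7
```

{"api": "send_rows", "payload": {
  "rows": [
    [0,0,0,7,1],
    [0,0,0,7,1],
    [0,0,0,7,1],
    [0,0,0,7,1],
    [0,0,0,7,1],
    [0,0,0,7,1],
    [0,0,0,7,1],
    [0,0,0,7,1],
    [0,0,0,7,1],
    [0,0,0,7,1]
  ]
}}

```text
clock: 21.43
eef_pos: [0.5319, 0.0678, 0.2779]
eef_rot: [3.092, -0.55, 0.006]
ft_force: [2.4, -1.8, -2.6]
width: 0.0232
```

```bash
python3 -c "
from h import *
st()"
```

```text
t 21.43 pos [0.5319 0.0678 0.2779] head -20.17 tilt [ 0.0039 -0.0015] F [ 2.4 -1.8 -2.6] M [-0.43 -0.62  0.19] w 0.0232 q6 106.6
```

Winding is smooth. I'll finish this stroke (52° more), then rewind 270°.

{"api": "send_rows", "payload": {
  "rows": [
    [0,0,0,7,1],
    [0,0,0,7,1],
    [0,0,0,7,1],
    [0,0,0,7,1],
    [0,0,0,7,1],
    [0,0,0,7,1],
    [0,0,0,7,1],
    [0,0,0,3,1],
    [0,0,0,0,1]
  ]
}}

```text
clock: 22.18
eef_pos: [0.5317, 0.0676, 0.2779]
eef_rot: [2.543, -1.844, 0.005]
ft_force: [2.4, -3.4, -1.5]
width: 0.0234
```

```bash
python3 -c "
from h import *
st()"
```

```text
t 22.18 pos [0.5317 0.0676 0.2779] head -71.9 tilt [ 0.0023 -0.0018] F [ 2.4 -3.4 -1.5] M [-0.68 -0.44  0.02] w 0.0234 q6 158.4
```

{"api": "send_rows", "payload": {
  "rows": [
    [0,0,0,0,0.5],
    [0,0,0,0,0.5],
    [0,0,0,0,0.5],
    [0,0,-3,0,0.5],
    [0,0,-3,-4,0.5],
    [0,0,0,-7,0.5],
    [0,0,0,-7,0.5],
    [0,0,0,-7,0.5],
    [0,0,0,-7,0.5],
    [0,0,0,-7,0.5],
    [0,0,0,-7,0.5],
    [0,0,0,-7,0.5],
    [0,0,0,-7,0.5],
    [0,0,0,-7,0.5],
    [0,0,0,-7,0.5],
    [0,0,0,-7,0.5],
    [0,0,0,-7,0.5],
    [0,0,0,-7,0.5],
    [0,0,0,-7,0.5],
    [0,0,0,-7,0.5]
  ]
}}

```text
clock: 23.85
eef_pos: [0.5312, 0.0684, 0.284]
eef_rot: [-2.974, -1.01, -0.0]
ft_force: [1.4, -0.7, -0.3]
width: 0.0427
```

{"api": "send_rows", "payload": {
  "rows": [
    [0,0,0,-7,0.5],
    [0,0,0,-7,0.5],
    [0,0,0,-7,0.5],
    [0,0,0,-7,0.5],
    [0,0,0,-7,0.5],
    [0,0,0,-7,0.5],
    [0,0,0,-7,0.5],
    [0,0,0,-7,0.5],
    [0,0,0,-7,0.5],
    [0,0,0,-7,0.5],
    [0,0,0,-7,0.5],
    [0,0,0,-7,0.5],
    [0,0,0,-7,0.5],
    [0,0,0,-7,0.5],
    [0,0,0,-7,0.5],
    [0,0,0,-7,0.5],
    [0,0,0,-7,0.5],
    [0,0,0,-7,0.5],
    [0,0,0,-7,0.5],
    [0,0,0,-7,0.5]
  ]
}}

```text
clock: 25.52
eef_pos: [0.5312, 0.0684, 0.284]
eef_rot: [-0.068, -3.141, -0.001]
ft_force: [1.3, -0.8, 0.2]
width: 0.0423
```

```bash
python3 -c "
from h import *
st()"
```

```text
t 25.52 pos [0.5312 0.0684 0.284 ] head 177.52 tilt [-0.      0.0004] F [ 1.3 -0.8  0.2] M [0.01 0.01 0.03] w 0.0423 q6 -91.1
```

{"api": "send_rows", "payload": {
  "rows": [
    [0,0,0,-7,0.5],
    [0,0,0,-7,0.5],
    [0,0,3,-6.2,0.5],
    [0,0,3,0,0.5],
    [0,0,0,0,0.5],
    [0,0,0,0,1],
    [0,0,0,0,1],
    [0,0,0,0,1],
    [0,0,0,0,1],
    [0,0,0,7,1],
    [0,0,0,7,1],
    [0,0,0,7,1],
    [0,0,0,7,1],
    [0,0,0,7,1],
    [0,0,0,7,1],
    [0,0,0,7,1],
    [0,0,0,7,1]
  ],
  "squeeze": 30
}}

```text
clock: 26.93
eef_pos: [0.5314, 0.0683, 0.2778]
eef_rot: [1.048, 2.961, 0.002]
ft_force: [1.0, -0.2, -1.4]
width: 0.0242
```

```bash
python3 -c "
from h import *
st()"
```

```text
t 26.93 pos [0.5314 0.0683 0.2778] head 141.0 tilt [0.0011 0.0007] F [ 1.  -0.2 -1.4] M [ 0.05 -0.23  0.13] w 0.0242 q6 -54.6
```

{"api": "send_rows", "payload": {
  "rows": [
    [0,0,0,7,1],
    [0,0,0,7,1],
    [0,0,0,7,1],
    [0,0,0,7,1],
    [0,0,0,7,1],
    [0,0,0,7,1],
    [0,0,0,7,1],
    [0,0,0,7,1]
  ]
}}

```text
clock: 27.6
eef_pos: [0.5317, 0.0684, 0.2779]
eef_rot: [2.315, 2.121, 0.004]
ft_force: [3.7, 0.2, -3.4]
width: 0.0239
```

```bash
python3 -c "
from h import *
st()"
```

```text
t 27.6 pos [0.5317 0.0684 0.2779] head 85.0 tilt [0.003  0.0008] F [ 3.7  0.2 -3.4] M [ 0.1  -0.51  0.12] w 0.0239 q6 1.4
```

{"api": "send_rows", "payload": {
  "rows": [
    [0,0,0,7,1],
    [0,0,0,7,1],
    [0,0,0,7,1],
    [0,0,0,7,1],
    [0,0,0,6,1],
    [0,0,0,4,1],
    [0,0,0,4,1],
    [0,0,0,0,1]
  ]
}}

```text
clock: 28.27
eef_pos: [0.5319, 0.0682, 0.2779]
eef_rot: [2.919, 1.158, 0.006]
ft_force: [4.0, -0.3, -4.7]
width: 0.0238
```

```bash
python3 -c "
from h import *
st()"
```

```text
t 28.27 pos [0.5319 0.0682 0.2779] head 43.26 tilt [0.0037 0.0003] F [ 4.  -0.3 -4.7] M [-0.1  -0.75  0.  ] w 0.0238 q6 43.2
```

{"api": "send_rows", "payload": {
  "rows": [
    [0,0,0,3,1],
    [0,0,0,3,1],
    [0,0,0,3,1],
    [0,0,0,3,1],
    [0,0,0,3,1]
  ],
  "squeeze": 20
}}

```text
clock: 28.68
eef_pos: [0.5319, 0.0681, 0.2779]
eef_rot: [3.045, 0.768, 0.006]
ft_force: [4.2, 0.2, -3.8]
width: 0.024
```

```bash
python3 -c "
from h import *
st()"
```

```text
t 28.68 pos [0.5319 0.0681 0.2779] head 28.32 tilt [ 0.0038 -0.0001] F [ 4.2  0.2 -3.8] M [-0.08 -0.8   0.11] w 0.024 q6 58.1
```

{"api": "send_rows", "payload": {
  "rows": [
    [0,0,0,3,1],
    [0,0,0,3,1],
    [0,0,0,3,1]
  ]
}}

```text
clock: 28.93
eef_pos: [0.5319, 0.0681, 0.2779]
eef_rot: [3.096, 0.527, 0.006]
ft_force: [5.0, -1.7, -3.7]
width: 0.0238
```

```bash
python3 -c "
from h import *
st()"
```

```text
t 28.93 pos [0.5319 0.0681 0.2779] head 19.33 tilt [ 0.0039 -0.0003] F [ 5.  -1.7 -3.7] M [-0.15 -0.83  0.15] w 0.0238 q6 67.1
```

{"api": "send_rows", "payload": {
  "rows": [
    [0,0,0,3,1],
    [0,0,0,3,1],
    [0,0,0,2,1]
  ]
}}

```text
clock: 29.18
eef_pos: [0.5319, 0.068, 0.2779]
eef_rot: [3.125, 0.31, 0.006]
ft_force: [3.9, -1.2, -3.7]
width: 0.0239
```

```bash
python3 -c "
from h import *
st()"
```

```text
t 29.18 pos [0.5319 0.068  0.2779] head 11.34 tilt [ 0.0039 -0.0004] F [ 3.9 -1.2 -3.7] M [-0.17 -0.79  0.16] w 0.0239 q6 75.1
```

{"api": "send_rows", "payload": {
  "rows": [
    [0,0,0,3,1],
    [0,0,0,3,1],
    [0,0,0,3,1]
  ]
}}

```text
clock: 29.43
eef_pos: [0.5319, 0.068, 0.2779]
eef_rot: [3.14, 0.064, 0.006]
ft_force: [5.0, -0.6, -4.2]
width: 0.0239
```

```bash
python3 -c "
from h import *
st()"
```

```text
t 29.43 pos [0.5319 0.068  0.2779] head 2.33 tilt [ 0.0039 -0.0007] F [ 5.  -0.6 -4.2] M [-0.24 -0.82  0.15] w 0.0239 q6 84.1
```

{"api": "send_rows", "payload": {
  "rows": [
    [0,0,0,3,1],
    [0,0,0,3,1],
    [0,0,0,3,1]
  ]
}}

```text
clock: 29.68
eef_pos: [0.5319, 0.0679, 0.2779]
eef_rot: [3.136, -0.183, 0.006]
ft_force: [4.2, -2.0, -3.3]
width: 0.0239
```

```bash
python3 -c "
from h import *
st()"
```

```text
t 29.68 pos [0.5319 0.0679 0.2779] head -6.66 tilt [ 0.0039 -0.0008] F [ 4.2 -2.  -3.3] M [-0.32 -0.8   0.2 ] w 0.0239 q6 93.1
```

{"api": "send_rows", "payload": {
  "rows": [
    [0,0,0,3,1],
    [0,0,0,3,1],
    [0,0,0,3,1]
  ]
}}

```text
clock: 29.93
eef_pos: [0.5319, 0.0679, 0.2779]
eef_rot: [3.112, -0.428, 0.006]
ft_force: [4.9, -1.0, -4.3]
width: 0.0242
```

```bash
python3 -c "
from h import *
st()"
```

```text
t 29.93 pos [0.5319 0.0679 0.2779] head -15.66 tilt [ 0.0038 -0.001 ] F [ 4.9 -1.  -4.3] M [-0.34 -0.79  0.18] w 0.0242 q6 102.1
```

{"api": "send_rows", "payload": {
  "rows": [
    [0,0,0,3,1],
    [0,0,0,3,1],
    [0,0,0,3,1]
  ]
}}

```text
clock: 30.18
eef_pos: [0.5319, 0.0678, 0.2779]
eef_rot: [3.069, -0.671, 0.006]
ft_force: [4.5, -1.8, -3.6]
width: 0.0241
```

```bash
python3 -c "
from h import *
st()"
```

```text
t 30.18 pos [0.5319 0.0678 0.2779] head -24.65 tilt [ 0.0036 -0.0012] F [ 4.5 -1.8 -3.6] M [-0.37 -0.75  0.17] w 0.0241 q6 111.1
```

{"api": "send_rows", "payload": {
  "rows": [
    [0,0,0,3,1],
    [0,0,0,3,1],
    [0,0,0,3,1]
  ]
}}

```text
clock: 30.43
eef_pos: [0.5319, 0.0678, 0.2779]
eef_rot: [3.007, -0.909, 0.006]
ft_force: [4.0, -2.4, -3.2]
width: 0.0238
```

```bash
python3 -c "
from h import *
st()"
```

```text
t 30.43 pos [0.5319 0.0678 0.2779] head -33.65 tilt [ 0.0034 -0.0014] F [ 4.  -2.4 -3.2] M [-0.35 -0.7   0.16] w 0.0238 q6 120.1
```

{"api": "send_rows", "payload": {
  "rows": [
    [0,0,0,3,1],
    [0,0,0,3,1],
    [0,0,0,3,1]
  ]
}}

```text
clock: 30.68
eef_pos: [0.5318, 0.0678, 0.2779]
eef_rot: [2.926, -1.142, 0.006]
ft_force: [4.2, -1.3, -4.0]
width: 0.0241
```

```bash
python3 -c "
from h import *
st()"
```

```text
t 30.68 pos [0.5318 0.0678 0.2779] head -42.65 tilt [ 0.0032 -0.0015] F [ 4.2 -1.3 -4. ] M [-0.41 -0.72  0.19] w 0.0241 q6 129.1
```

{"api": "send_rows", "payload": {
  "rows": [
    [0,0,0,3,1],
    [0,0,0,3,1],
    [0,0,0,3,1]
  ]
}}

```text
clock: 30.93
eef_pos: [0.5318, 0.0677, 0.2779]
eef_rot: [2.828, -1.368, 0.005]
ft_force: [4.0, -3.1, -1.9]
width: 0.0237
```

```bash
python3 -c "
from h import *
st()"
```

```text
t 30.93 pos [0.5318 0.0677 0.2779] head -51.65 tilt [ 0.003  -0.0016] F [ 4.  -3.1 -1.9] M [-0.42 -0.67  0.17] w 0.0237 q6 138.1
```

{"api": "send_rows", "payload": {
  "rows": [
    [0,0,0,3,1],
    [0,0,0,3,1],
    [0,0,0,3,1]
  ]
}}

```text
clock: 31.18
eef_pos: [0.5318, 0.0678, 0.278]
eef_rot: [2.715, -1.58, 0.006]
ft_force: [3.6, -2.0, -3.3]
width: 0.0241
```

```bash
python3 -c "
from h import *
st()"
```

```text
t 31.18 pos [0.5318 0.0678 0.278 ] head -60.39 tilt [ 0.0028 -0.0026] F [ 3.6 -2.  -3.3] M [-0.24 -0.69  1.41] w 0.0241 q6 146.9
```

The stop is felt: the moment jumped from 0.17 to 1.41 N m. I'll ease off at once, inside the socket's play.

{"api": "send_rows", "payload": {
  "rows": [
    [0,0,0,-1.2,1],
    [0,0,0,0,1]
  ]
}}

```text
clock: 31.35
eef_pos: [0.5318, 0.0678, 0.2779]
eef_rot: [2.733, -1.549, 0.005]
ft_force: [5.1, -3.3, -4.6]
width: 0.0237
```

```bash
python3 -c "
from h import *
st()
c=capture('side');crop(c,200,200,160,120,5,'pics/e1.png')"
```

```text
t 31.35 pos [0.5318 0.0678 0.2779] head -59.09 tilt [ 0.0027 -0.0021] F [ 5.1 -3.3 -4.6] M [-0.54 -0.74  0.78] w 0.0237 q6 145.6
```

View pics/e1.png

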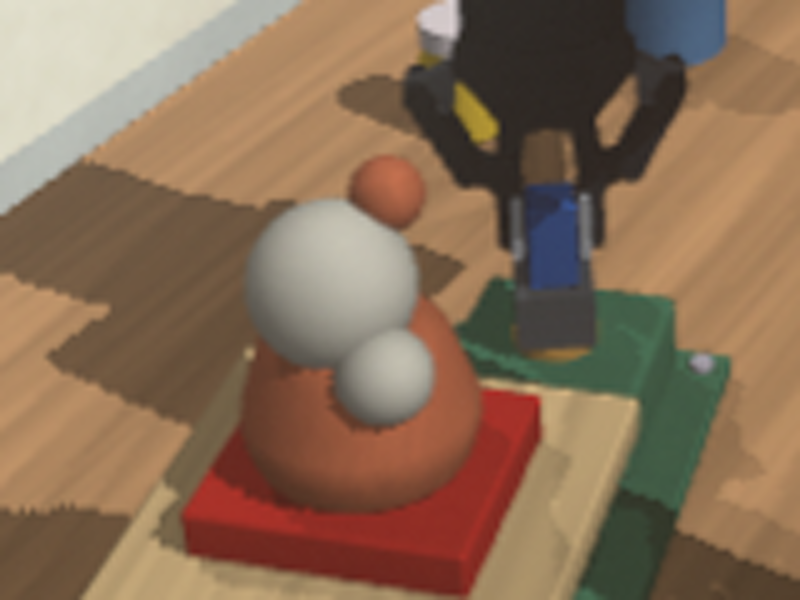

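{"api": "send_rows", "payload": {
  "rows": [
    [0,0,0,-1,1],
    [0,0,0,0,1]
  ]
}}

```text
clock: 31.57
eef_pos: [0.5318, 0.0677, 0.278]
eef_rot: [2.745, -1.528, 0.005]
ft_force: [3.9, -3.3, -2.5]
width: 0.0239
```

Run:
```python
from h import *
st()
c=capture("side");a=cv2.imread("pics/side0.png");b=c["pixels"]
# red-orange small ball and red block: centroid shift, before/after
def ball(im):
    h=cv2.cvtColor(im,cv2.COLOR_BGR2HSV).astype(int)
    m=((h[...,0]<6)&(h[...,1]>190)&(h[...,2]>90)).astype(np.uint8); m[:,:220]=0;m[:,340:]=0;m[:200]=0;m[345:]=0
    ys,xs=np.nonzero(m);return np.percentile(xs,[1,50,99]),np.percentile(ys,[1,50,99])
print(ball(a),ball(b))
# pixel shift per mm of rise at platform
x0=np.array([.475,.31,.12]);print("px for 26.5mm rise",proj(c,[x0,x0+[0,0,.0265]]))
```

```text
t 31.57 pos [0.5318 0.0677 0.278 ] head -58.19 tilt [ 0.0028 -0.0017] F [ 3.9 -3.3 -2.5] M [-0.59 -0.79  0.51] w 0.0239 q6 144.7
(array([240., 284., 306.]), array([290., 313., 321.])) (array([238.27, 280.5 , 306.  ]), array([279., 302., 310.]))
px for 26.5mm rise [[272.69662594 311.07894911]
 [271.57177149 300.42314086]]
```

{"api": "send_rows", "payload": {
  "rows": [
    [0,0,0,-1,1],
    [0,0,0,0,1]
  ]
}}

```text
clock: 31.78
eef_pos: [0.5318, 0.0677, 0.2779]
eef_rot: [-2.757, 1.506, -0.005]
ft_force: [3.7, -3.8, -3.3]
width: 0.024
```

{"api": "send_rows", "payload": {
  "rows": [
    [0,0,0,0,0.5],
    [0,0,0,0,0.5],
    [0,0,0,0,0.5],
    [0,0,0,0,0.5]
  ]
}}

```text
clock: 32.12
eef_pos: [0.5311, 0.0684, 0.2777]
eef_rot: [-2.755, 1.509, 0.002]
ft_force: [0.3, 0.8, 0.2]
width: 0.0428
```

```bash
python3 -c "
from h import *
st()"
```

```text
t 32.12 pos [0.5311 0.0684 0.2777] head -57.43 tilt [-0.001   0.0007] F [0.3 0.8 0.2] M [-0.01  0.01 -0.05] w 0.0428 q6 143.9
```

{"api": "send_rows", "payload": {
  "rows": [
    [0,0,-5,0,0.5],
    [0,0,-10,0,0.5],
    [0,0,-20,0,0.5],
    [0,0,-30,0,0.5],
    [0,0,-30,0,0.5],
    [0,0,-30,0,0.5],
    [0,0,0,0,0.5]
  ]
}}

```text
clock: 32.7
eef_pos: [0.5326, 0.0682, 0.4118]
eef_rot: [-2.75, 1.506, -0.02]
ft_force: [0.3, 0.4, 0.7]
width: 0.0426
```

```bash
python3 -c "
from h import *
st()
c=capture('side');crop(c,200,180,160,120,5,'pics/e2.png')
c=capture('top');cv2.imwrite('pics/e2t.png',c['pixels'])"
```

```text
t 32.7 pos [0.5326 0.0682 0.4118] head -57.43 tilt [ 0.0144 -0.0007] F [0.3 0.4 0.7] M [-0.04 -0.03 -0.02] w 0.0426 q6 143.9
```

View pics/e2.png

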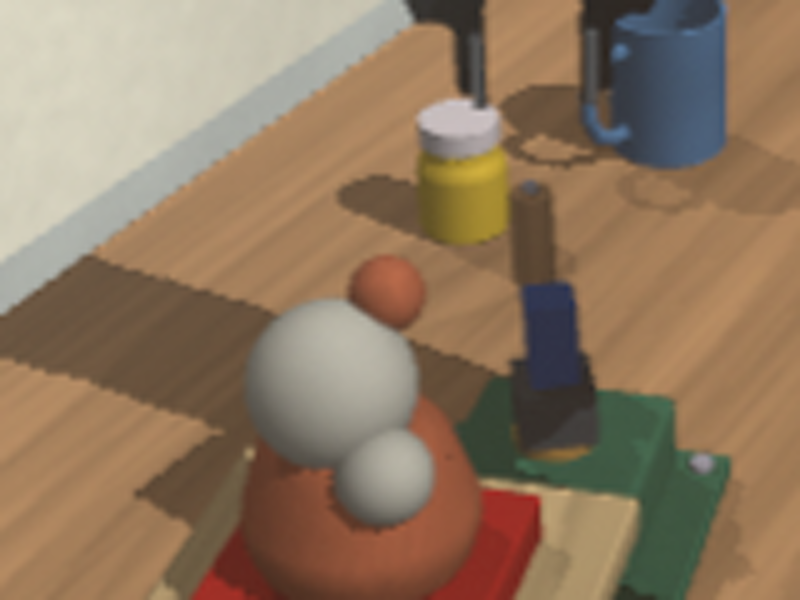

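View pics/e2t.png

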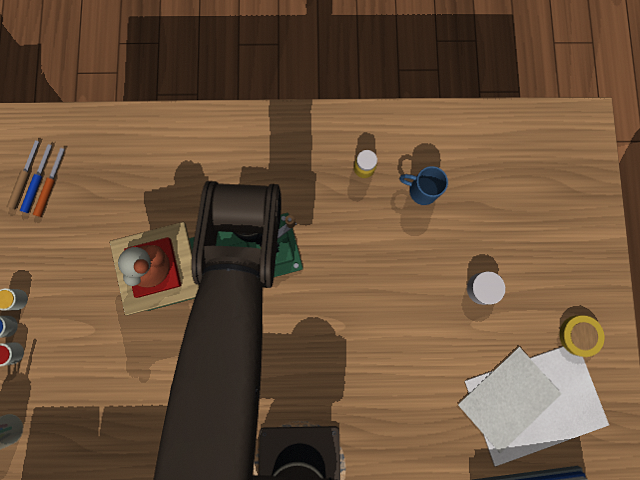

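{"api": "send_rows", "payload": {
  "rows": [
    [0,0,0,0,0.5],
    [0,0,0,0,0.5],
    [0,0,0,0,0.5]
  ]
}}

```text
clock: 33.05
eef_pos: [0.5309, 0.0682, 0.401]
eef_rot: [2.754, -1.509, -0.005]
ft_force: [-0.1, -0.2, 0.4]
width: 0.0423
```

```bash
python3 -c "
from h import *
st();print(sign_off())"
```

```text
t 33.05 pos [0.5309 0.0682 0.401 ] head -57.45 tilt [-0.0033  0.0003] F [-0.1 -0.2  0.4] M [0.03 0.   0.01] w 0.0423 q6 143.9
the job is handed in; nothing more can be done
None
```

I fitted the crank fully home on the shaft and wound it clockwise about 2.2 turns, in three wrist strokes, until I felt the upper stop. I then let go and handed the job in at 33 s.

- **Fit:** the crank slid down with side forces of 5 N or less. It met the collar at the expected depth, with only about 2 N of upward force. The last side view shows it sitting on the collar.
- **Stop:** the moment about the shaft jumped from about 0.17 to 1.41 N m within one 9° step. That is about 20 N at the handle, firmer than the 5 N the task calls plenty. I eased off straight away, inside the socket's play.
- **Platform rise:** the sculpture's red areas moved up 11 pixels in the side view. That is about 27 mm and agrees with 2.2 turns, which would mean a start height near 11.5 mm.
- **At hand-in:** the gripper was open and about 120 mm above where it had held the crank, with no contact force. In the last top view the mug, jar and tub had not moved.

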